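# Hold a nest box's end board square while it sets

## Robot

A 6-joint arm with a two-finger parallel gripper is mounted at the origin on a cart in front of the work surface, level with it; the furniture and walls round the work are solid. World frame = base frame: x ahead of the robot, y to its left, z up, the work surface at z = 0. Lengths are in m, angles in rad, forces in N, time in s.
With the tool pointing down it reaches from about 0.275 to 0.725 m from the base axis. Payload 15.9 kg.
Tool frame: the origin (TCP) lies on the centre line of the jaws, within the pads' length; the fingertips stand 25 mm ahead of it and the grasp point (between the pads) lies 6 mm ahead of it; z points along the fingers, y is the line along which they close (so a half turn about z gives the same grasp; the last joint's range is limited). The gripper opens to 85 mm and grips with 20 to 120 N. Pads are 22 mm wide; open, the fingers measure 114 mm over their backs; the gripper's body (76 mm by 85 mm) begins 54 mm behind the grasp point. The pads swing forward as they close: fully open they stand 13 mm farther back than shut.
Start: joints at [0, 0.213, -0.034, 1.323, 0, 1.571], TCP at [0.5, -0, 0.256] pointing down, gripper open.
Joint ranges: [-2.98, 2.98], [-0.74, 1.72], [-1.14, 1.35], [-2.1, 2.04], [-1.57, 1.44], [-3.14, 3.14]. Speed limits (rad/s): [1.89, 1.89, 2.39, 2.57, 3.14, 3.14].

## Interface

Orientations are given as a rotation vector (axis times angle).
In Python, from plant import * gives the robot as it stands.
- The arm moves only by the tool carry_out, never from a script. Its argument "targets" is a list of rows, each a list of 3 entries, a list of its own where there are three numbers: the shift along the tool's x, y, z in mm, then the turn, a rotation vector about the tool's x, y, z in degrees, then the gripper command: -1 is shut, 1 is fully open, values between are in proportion. In form: [[[dx, dy, dz], [ax, ay, az], fingers], ...]. A call has 1 to 8 rows; each row shifts and turns the commanded pose from where the row before left it, along the tool's axes as they then stand; what a row does not reach is not made up. A row lasts 1/8 s, in which the tool goes at most 62.5 mm and 10.7 degrees, less where a joint would pass 70% of its speed; a pose out of reach is approached as far as the arm can. A call with a gripper value outside its range is refused whole. The fingers move at their own pace and stop on an object; "force" is the grip in N (left out, the last holds). Time passes only in rows, so rows that do not move let the fingers close. It gives the time, the measured TCP pose, the force, the opening and the grip force at its end, in the units of the state.
- get_obs(): the state, without advancing time (a new reading comes with each control period).
- grab_frame(name): name is "scene" or "side" or "wrist"; returns a dict with "image" (400x640x3 uint8, red, green, blue), "range_z" (400x640 float32, m along the optical axis (not along the pixel's ray), 0 where there is no reading), "fx", "fy", "cx", "cy" (pixels), "R" (3x3) and "t" (3): a world point X has camera coordinates R X + t. Camera axes: x right, y down, z forward; pixel columns grow to the right and rows downward; lengths in m; the calibration is good to about 2 mm. The wrist camera is an equidistant fisheye: a pixel r from the principal point sees the ray r / f radians off the axis. A picture is of the moment at which its call begins.
- close_job(): hands the job in; it is judged then, once.
The state is a dict: "time_s": time; "joints": joint angles; "dq": joint speeds; "tau": joint torques, N m; "position": TCP position; "tcp_rot": TCP orientation; "ft_force": force on the tool from outside, world axes, zero at the start; "torque": the same for the moment, N m; "grip_width": finger opening in m; "finger_force": force on a finger pad.
Only numpy, scipy, OpenCV 4.12 (cv2) and the standard library are available. Lean on these libraries where they do the work, as an engineer would, in place of code of your own. Each camera call takes 0.05 s, during which the arm holds its last target. There are 200 camera calls.

## Task

The end board of the half-built nest box leans in over the floor board on its sprung hinge. Pick up the metal angle square by its black grip, set it down on the floor board and press it into the corner, so that its foot lies flat on the floor board and the back of its upright leg is flush against both the low cleat and the end board, which then stands upright. Finish while still gripping the square and pressing it lightly down and firmly into the corner: do not let go; do not bend the end board over backwards, and leave the things round about where they are.

Things in the scene. Friction and masses are not known exactly. Their poses are not given: they have to be found in the camera images.
- square_grip (a point): Middle of the black ribbed grip block on the foot of the angle square, 40 mm above the foot's underside. The block is 44 long (x), 26 wide (y; grip it across this), from 10 to 62 above the underside. +x points to the square's upright leg, whose flat back (the face to press home) is 65 mm ahead; the foot's other end is 55 mm behind; z up.
- square_heel (a point): The heel of the angle square: middle of the lower edge where the underside of the foot meets the back of the upright leg; 65 mm ahead (+x) of square_grip and 40 mm below it, same axes.
- corner (a point): The corner for the square, on the nest box: middle of the line where the top of the floor board meets the face of the low cleat, 14 mm above the table. +x points into the corner (from the open end to the cleat and end board), y along the corner line, z up. When the work is right the heel lies on this line, anywhere along it clear of the battens.
- nest_box: Half-built wooden nest box, fixed to the table. Floor board 170 (x) x 150 (y), top 14 above the table, open at its -x end; 8 wide battens along both sides (y = +-79) rise to 22. Near the +x end a cleat, 18 thick, rises 30 above the floor board, its face 50 mm ahead (+x) of the origin; above it the hinged end board. Origin: middle of the underside of the floor board. z up.
- floor_board: The floor board of the nest box, same origin and axes as nest_box.
- cleat: The low fixed rigid cleat of the nest box, which stops the heel. The foot drags on the floor board about as hard as it is pressed down, so press down lightly until it is home. Same origin and axes as nest_box.
- square: The angle square, an aluminium L of about 0.35 kg, standing on its foot on the table: foot 120 long (x), 40 wide, 10 thick; upright leg at its +x end 10 thick, 40 wide, 95 high overall; a thin web 6 wide joins leg and grip block up to 43 high. Origin: underside of the foot, 40 mm below square_grip, same axes.
- end_board (a joint): Lean of the end board (144 wide, 70 high, 12 thick), hinged at its lower inside edge 32 mm above the floor board, in line with the cleat's face: 0 = upright, face level with the cleat's; positive leans in over the floor board (starts near 0.16 rad, held by a spring), negative outward. Holding it upright takes about 4 N at the top of the square's leg.
- end_board_top (a point): Middle of the top inside edge of the end board, 72 mm from its hinge line.
- incubator_corner (a point): Fixed: the near left lower corner, on the table, of the closed incubator behind the work, 510 high. Its front runs from here to the right (-y), receding 0.25 m in x per metre. A latch stands out to x = 0.61 near y = 0.11, 250 to 280 mm up. Keep wrist and gripper clear of it: carry things past on the robot's side.
- glass_jar: Bystander: small open glass jar, 62 across, 60 high. Origin under its centre.
- tape_roll: Bystander: roll of tan tape lying flat, 103 across, 25 high. Origin under its centre.
- food_cup: Bystander: small clear cup with yellow mash, 42 across, 38 high. Origin under its centre.
- thermo_meter: Bystander: small white thermometer box, 78x52x17. Origin under its centre.
- syringe_b: Bystander: feeding syringe lying flat, 118x36x21. Origin under its centre.
- nail_brush: Bystander: purple nail brush with a bow handle, bristles down, 86 long, 30 wide, 55 high. Origin under its centre.

How it is judged:
On the way:
1. the square is gripped and lifted clear of the table and boards (contact force between the fingers and square above 2 N and height (world z) of square_grip above 0.075 m and angle between square_grip's own z axis and vertical below 0.4 rad), for 0.2 s.
At the end, for the whole second after the job is handed in: Square gripped and still; heel within 3 mm of the corner line in depth and height; foot flat and upright leg flush within 2 degrees; it presses at least 1 N on floor board, 1 N on cleat, 0.5 N on end board, which is within 2 degrees of upright (x of square_heel in the frame of corner between -0.004 and 0.003 m and z of square_heel in the frame of corner between -0.003 and 0.003 m and angle between the z axis of square_heel and the z axis of nest_box, either way round below 0.035 rad and angle between the x axis of square_heel and the x axis of nest_box, either way round below 0.035 rad and value of joint end_board between -0.035 and 0.035 rad and contact force between square and floor_board above 1 N and contact force between square and cleat above 1 N and contact force between square and end_board above 0.5 N and contact force between the fingers and square above 3 N and linear speed of square below 0.01 m/s); the arm keeps its last pose, push and grip.
It fails at once if the end board is bent over backwards (more than 0.12 rad past upright) (value of joint end_board below -0.12 rad).
It fails at once if a bystander is moved more than 30 mm (distance of any of glass_jar, tape_roll, food_cup, thermo_meter, syringe_b, nail_brush from where it was at the start of the episode above 0.03 m).
It also fails if it takes over 58 s, if anything falls off the work surface, if the arm or the gripper's body presses on something with over 40 N, if the wrist force passes 120 N, or if a joint passes its speed limit or range.

## Working session

There is one attempt and no reset: what is moved stays moved. The work goes in short steps, Python scripts to look and compute and a tool call to move; the robot and the scene stay as the last step left them, time stands still between calls to the robot, and variables do not carry over. Pictures are saved under pics/ and viewed, at most 10 in all, crops included, and the job is handed in when it is done.

Besides the shell and the picture viewer there is one more tool, called after "Request:" as a command line: name --argument value ..., lists and objects as JSON in quotes. carry_out: Moves the arm, as the interface text tells. Its arguments: {"type":"object","properties":{"targets":{"type":"array","items":{"type":"array"}},"force":{"type":"number"}},"required":["targets"]}

```bash
mkdir -p pics; ls; cat > h.py <<'E'
from plant import *
import numpy as np, cv2
from scipy.spatial.transform import Rotation as Ro
def cloud(f):
    z=f["range_z"]; v,u=np.mgrid[0:z.shape[0],0:z.shape[1]]
    c=np.stack([(u-f["cx"])/f["fx"]*z,(v-f["cy"])/f["fy"]*z,z],-1)
    return (c-f["t"])@f["R"]   # world
E
python3 - <<'E'
from h import *
o=get_obs(); print(o)
for n in("scene","side"):
    f=grab_frame(n); cv2.imwrite(f"pics/{n}0.png",f["image"][...,::-1]); np.savez(f"{n}0.npz",**f)
    print(n,f["fx"],f["cx"],f["cy"],-f["R"].T@f["t"],f["R"][2],(f["range_z"]>0).mean())
E
```

```text
pics
{'time_s': 0.0, 'joints': array([-1.01359850e-05,  2.13377907e-01, -3.50668524e-02,  1.32347342e+00,
        3.57355661e-06,  1.57078425e+00]), 'dq': array([ 4.28932550e-04,  7.62804323e-04, -7.87128479e-04,  1.32872174e-03,
       -9.47372240e-04,  3.80168514e-05]), 'tau': array([-1.43474466e-03, -6.86183596e+01,  4.87125492e+01,  1.75234705e-02,
       -1.83502889e-04, -7.31988712e-05]), 'position': array([ 4.99694565e-01, -4.02642107e-06,  2.55802189e-01]), 'tcp_rot': array([-2.22087642e+00, -2.22088073e+00,  1.24176575e-03]), 'ft_force': array([ 0.99135422, -0.51653855,  0.02266032]), 'torque': array([-0.01833516, -0.05845325,  0.0080169 ]), 'finger_force': 0.0, 'grip_width': 0.08550519535640533}
scene 488.52211630179664 320.0133129419044 199.8683864318259 [-0.07696568  0.57561649  1.19055399] [ 0.48344723 -0.33427529 -0.80903573] 0.99587109375
side 387.2129363386579 315.34327730248356 201.0626655241736 [-0.4820367   0.46779464  0.62048032] [ 0.85068044 -0.29400329 -0.43578075] 0.99592578125
```

View pics/scene0.png

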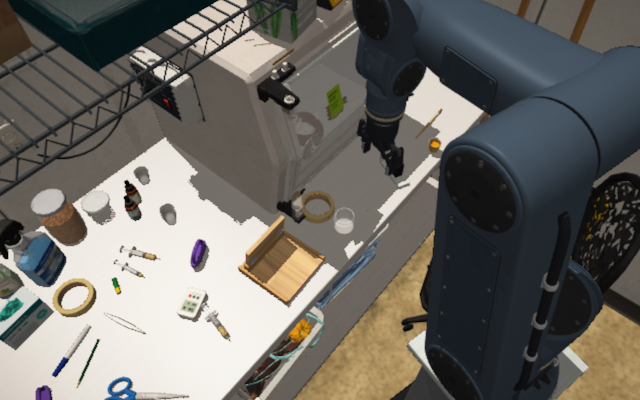

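View pics/side0.png

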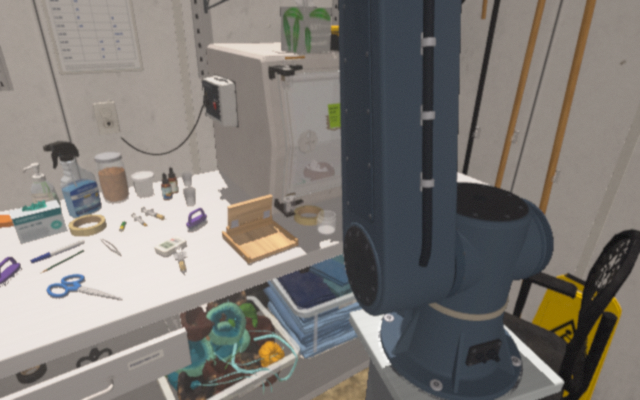

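The scene view shows the nest box around (283,262) and its leaning end board at (262,240). The jar is at (344,220), the tape at (318,207), the brush at (198,252) and the thermometer at (192,302). The square isn't clearly visible; it is probably the dark and silver object under the gripper at about (395,175). In the side view the arm hides it, so I'll use the wrist camera.

```bash
python3 - <<'E'
from h import *
f=grab_frame("wrist"); cv2.imwrite("pics/wrist0.png",f["image"][...,::-1]); np.savez("wrist0.npz",**f)
print(f["fx"],f["cx"],f["cy"],-f["R"].T@f["t"],f["R"])
for n in("scene","side"):
    f=np.load(n+"0.npz"); P=cloud(f); im=f["image"]
    hsv=cv2.cvtColor(im,cv2.COLOR_RGB2HSV)
    wood=(hsv[...,0]>8)&(hsv[...,0]<22)&(hsv[...,1]>70)&(hsv[...,2]>90)
    wood&=(P[...,0]>.25)&(P[...,0]<.7)&(P[...,1]>.05)&(P[...,1]<.45)&(P[...,2]<.15)&(P[...,2]>0.003)
    k,l,s,c=cv2.connectedComponentsWithStats(wood.astype(np.uint8))
    i=1+s[1:,4].argmax(); m=l==i; Q=P[m]; print(n,s[i],Q.min(0),Q.max(0))
    print(np.histogram(Q[:,2],bins=np.arange(0,.14,.004)))
    fl=Q[(Q[:,2]>.008)&(Q[:,2]<.018)]
    r=cv2.minAreaRect(fl[:,:2].astype(np.float32)*1000); print("floor",len(fl),np.median(fl[:,2]),r,cv2.boxPoints(r))
    al=Q[Q[:,2]>.008]; print(cv2.boxPoints(cv2.minAreaRect(al[:,:2].astype(np.float32)*1000)))
E
```

```text
309.70691628693146 321.1515204156159 197.1452132890687 [0.49864302 0.08057485 0.37229329] [[ 9.99999140e-01 -1.21688864e-03  4.89851034e-04]
 [-1.30951116e-03 -9.48017010e-01  3.18216960e-01]
 [ 7.71525101e-05 -3.18217328e-01 -9.48017788e-01]]
scene [ 238  215   87   88 3304] [0.40728848 0.19341815 0.00323951] [0.64175552 0.40107309 0.12607424]
(array([   4,   24,  190, 1239, 1069,  302,  105,    7,    3,    3,    5,
         14,    2,    1,    3,    2,    1,    0,    4,    1,    4,    2,
          6,   11,   15,   14,   11,   12,   37,  127,   80,    6,    0,
          0]), array([0.   , 0.004, 0.008, 0.012, 0.016, 0.02 , 0.024, 0.028, 0.032,
       0.036, 0.04 , 0.044, 0.048, 0.052, 0.056, 0.06 , 0.064, 0.068,
       0.072, 0.076, 0.08 , 0.084, 0.088, 0.092, 0.096, 0.1  , 0.104,
       0.108, 0.112, 0.116, 0.12 , 0.124, 0.128, 0.132, 0.136]))
floor 2123 0.015089613384392029 ((511.6144714355469, 298.91064453125), (170.96255493164062, 162.66024780273438), 17.94410514831543) [[405.2343  349.94882]
 [455.34814 195.20078]
 [617.9946  247.87247]
 [567.8808  402.6205 ]]
[[404.39343 349.01
[... 306 characters left out ...]
  45,   53,   45,
         53,   47,   43,   49,   47,   49,   50,  108,    4,    0,    0,
          0]), array([0.   , 0.004, 0.008, 0.012, 0.016, 0.02 , 0.024, 0.028, 0.032,
       0.036, 0.04 , 0.044, 0.048, 0.052, 0.056, 0.06 , 0.064, 0.068,
       0.072, 0.076, 0.08 , 0.084, 0.088, 0.092, 0.096, 0.1  , 0.104,
       0.108, 0.112, 0.116, 0.12 , 0.124, 0.128, 0.132, 0.136]))
floor 1418 0.013920995545214296 ((505.45916748046875, 300.6893310546875), (166.7161407470703, 164.1206512451172), 18.344493865966797) [[400.51044 352.3442 ]
 [452.1641  196.56393]
 [610.4079  249.03445]
 [558.7543  404.81473]]
[[400.5557  352.39218]
 [461.4313  166.86545]
 [698.28796 244.58353]
 [637.41235 430.11026]]
```

View pics/wrist0.png

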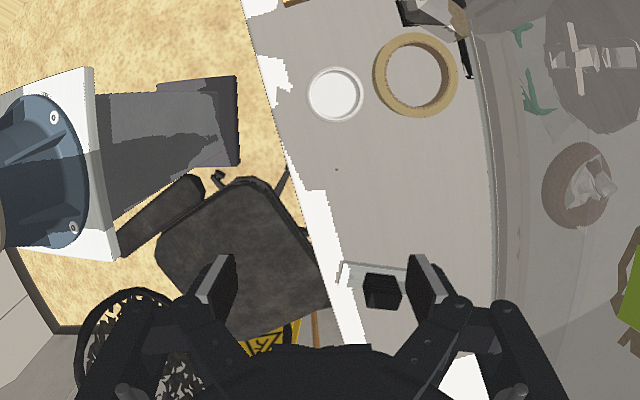

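The wrist view shows the square's silver foot running from about (340,275) to (405,270). Its black grip is at (383,290), partly behind the right finger. The jar is at (335,95) and the tape at (415,75).

```bash
cat >> h.py <<'E'
def wcloud(f):
    z=f["range_z"]; v,u=np.mgrid[0:z.shape[0],0:z.shape[1]]
    x=(u-f["cx"])/f["fx"]; y=(v-f["cy"])/f["fy"]; th=np.hypot(x,y)+1e-9
    k=np.tan(th)/th
    c=np.stack([x*k*z,y*k*z,z],-1)
    return (c-f["t"])@f["R"]
E
python3 - <<'E'
from h import *
f=dict(np.load("wrist0.npz")); P=wcloud(f)
for v in range(252,316,4):
    print(v,' '.join("%d:%d,%d,%d"%((u,)+tuple(np.round(P[v,u]*1000))) for u in range(334,412,6)))
im=f["image"][230:330,300:440]; cv2.imwrite("pics/w0c.png",cv2.resize(im,None,fx=5.5,fy=5.5,interpolation=2)[...,::-1])
s=np.load("scene0.npz"); P=cloud(s)
for v in range(150,200,4):
    print(v,' '.join("%d:%d,%d,%d"%((u,)+tuple(np.round(P[v,u]*1000))) for u in range(380,420,4)))
im=s["image"][110:210,340:450]
E
```

```text
252 334:516,-125,-2 340:524,-124,-1 346:533,-124,-1 352:541,-125,-2 358:549,-124,-1 364:557,-124,0 370:566,-124,0 376:575,-125,-2 382:583,-125,-1 388:591,-124,1 394:600,-126,-2 400:609,-126,-1 406:618,-126,0
256 334:516,-130,0 340:525,-130,-1 346:533,-130,0 352:541,-130,0 358:550,-131,-2 364:558,-131,-1 370:566,-131,0 376:575,-131,-1 382:583,-131,-1 388:592,-131,0 394:601,-132,-1 400:609,-132,0 406:619,-133,-2
260 334:516,-137,-2 340:525,-137,-1 346:533,-136,1 352:541,-137,-1 358:550,-136,0 364:558,-138,-1 370:567,-138,-2 376:575,-137,0 382:584,-137,0 388:593,-138,0 394:601,-138,0 400:610,-139,-1 406:620,-140,-2
264 334:516,-142,0 340:525,-143,-1 346:532,-138,8 352:541,-138,8 358:549,-140,5 364:558,-142,2 370:567,-143,1 376:576,-143,0 382:585,-144,-1 388:593,-144,0 394:602,-145,-1 400:611,-145,0 406:620,-146,-1
268 334:517,-150,-2 340:525,-151,-2 346:533,-144,9 352:541,-143,10 358:549,-144,8 364:557,-143,10 370:566,-144,10 376:575,-145,8 382:583,-145,9 388:593,-148,5 394:601,-148,5 400:611,-150,3 406:621,-152,0
272 334:517,-156,-1 340:525,-156,-1 346:533,-150,9 352:541,-151,8 358:549
[... 3562 characters left out ...]
,-151,10 404:532,-158,16 408:528,-171,10 412:524,-185,4 416:520,-199,-2
186 380:569,-95,3 384:564,-107,1 388:553,-113,8 392:549,-126,3 396:542,-136,2 400:531,-142,9 404:529,-157,0 408:522,-167,0 412:515,-178,-1 416:508,-188,-2
190 380:558,-86,3 384:553,-98,-1 388:543,-105,4 392:537,-116,2 396:530,-126,2 400:522,-135,4 404:515,-145,3 408:509,-156,2 412:505,-170,-5 416:511,-198,-33
194 380:547,-77,1 384:540,-87,1 388:533,-98,0 392:526,-108,0 396:517,-115,4 400:513,-128,-1 404:504,-136,2 408:499,-148,-1 412:504,-174,-27 416:768,-542,-601
198 380:534,-66,4 384:529,-78,0 388:518,-84,7 392:513,-96,3 396:508,-108,-1 400:498,-114,6 404:494,-128,-1 408:499,-152,-25 412:760,-510,-598 416:750,-526,-600
```

View pics/w0c.png

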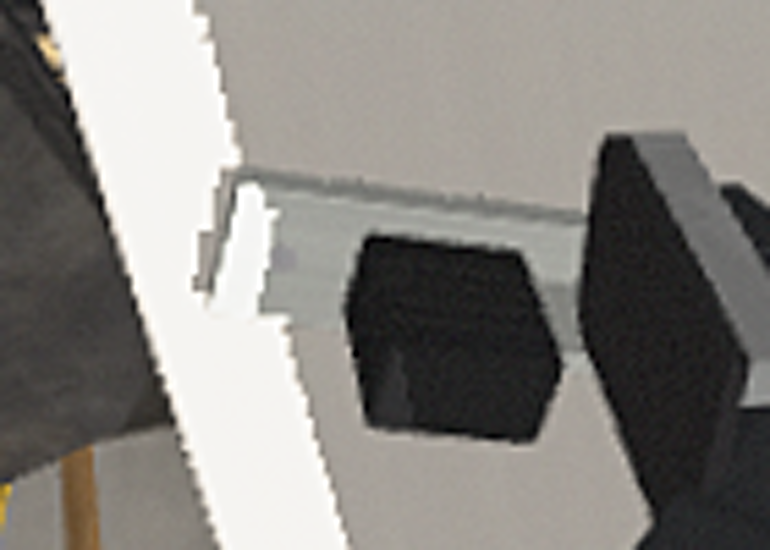

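The depth data puts the middle of the grip at about (0.580,-0.164), top at 61 mm. The foot's open end is at about (0.528,-0.155), so its yaw is about -9.5°. The box origin is at (0.511,0.299) with yaw about 18°. I'll move above the grip and turn, keeping the camera on the robot's side.

Request:
carry_out --targets '[[[-40,20,0],[0,0,0],1],[[-40,20,0],[0,0,0],1],[[-40,20,0],[0,0,0],1],[[-44,20,0],[0,0,0],1],[[0,0,20],[0,0,-10],1],[[0,0,20],[0,0,-10],1],[[0,0,20],[0,0,-10],1],[[0,0,0],[0,0,-10],1]]' --force 60

```text
time_s: 1.15
position: [0.5791, -0.1638, 0.1943]
tcp_rot: [-1.318, -2.848, 0.001]
ft_force: [-0.5, 0.0, 0.1]
grip_width: 0.0854
finger_force: 0.0
```

Request:
carry_out --targets '[[[0,0,0],[0,0,-10],1],[[0,0,0],[0,0,-10],1],[[0,0,0],[0,0,-10],1],[[0,0,0],[0,0,-10],1],[[0,0,0],[0,0,0],1]]'

```text
time_s: 1.78
position: [0.5799, -0.164, 0.1961]
tcp_rot: [-0.275, -3.129, -0.0]
ft_force: [0.3, -0.1, -0.0]
grip_width: 0.0854
finger_force: 0.0
```

```bash
python3 - <<'E'
from h import *
o=get_obs(); R=Ro.from_rotvec(o["tcp_rot"]).as_matrix(); print(o["time_s"],o["joints"],o["position"],R)
f=grab_frame("wrist"); cv2.imwrite("pics/wrist1.png",f["image"][...,::-1]); P=wcloud(f)
m=(P[...,2]>.055)&(P[...,2]<.068)&(abs(P[...,0]-.58)<.05)&(abs(P[...,1]+.164)<.05)&(f["image"].max(-1)<90)
r=cv2.minAreaRect(P[m][:,:2].astype(np.float32)*1000); print("top",m.sum(),r,np.median(P[m],0))
m=(P[...,2]>.005)&(P[...,2]<.014)&(abs(P[...,0]-.58)<.1)&(abs(P[...,1]+.164)<.06)
print("foot",m.sum(),cv2.minAreaRect(P[m][:,:2].astype(np.float32)*1000))
m=(P[...,2]>.088)&(P[...,2]<.1)&(abs(P[...,0]-.64)<.05)&(abs(P[...,1]+.175)<.05)
print("leg",m.sum(),cv2.minAreaRect(P[m][:,:2].astype(np.float32)*1000) if m.any() else 0)
E
```

```text
1.775 [-2.75554995e-01  4.42747966e-01  1.33977659e-01  1.26254202e+00
  4.61799104e-07 -1.00059559e-01] [ 0.57985152 -0.16395165  0.19607095] [[-9.84640031e-01  1.74595999e-01 -4.96403242e-04]
 [ 1.74595950e-01  9.84640155e-01  1.40836871e-04]
 [ 5.13368120e-04  5.20036259e-05 -9.99999867e-01]]
top 1447 ((578.185546875, -164.9285888671875), (25.62531280517578, 43.26497268676758), 80.05465698242188) [ 0.57712666 -0.16472455  0.06075796]
foot 2311 ((579.562744140625, -165.25315856933594), (40.116947174072266, 111.47998809814453), 79.95060729980469)
leg 626 ((637.3274536132812, -175.09100341796875), (40.11428451538086, 10.474176406860352), 79.7774658203125)
```

View pics/wrist1.png

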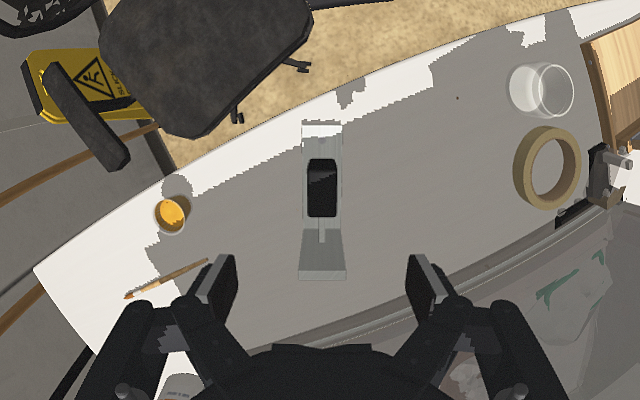

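The wrist view shows the square lined up with the tool: grip block at (323,190), leg at (322,260). The measured top is 61 mm at (0.578,-0.165), 43 x 26 mm in size, with the yaw matching the tool. I'll go down and grip.

Request:
carry_out --targets '[[[1.5,-1,30],[0,0,0],1],[[0,0,40],[0,0,0],1],[[0,0,40],[0,0,0],1],[[0,0,22],[0,0,0],1],[[0,0,10],[0,0,0],1],[[0,0,0],[0,0,0],1],[[0,0,0],[0,0,0],-1],[[0,0,0],[0,0,0],-1]]' --force 80

```text
time_s: 2.82
position: [0.5789, -0.1649, 0.0553]
tcp_rot: [0.274, 3.128, -0.0]
ft_force: [-0.3, 0.3, -0.1]
grip_width: 0.0515
finger_force: 0.0
```

Request:
carry_out --targets '[[[0,0,0],[0,0,0],-1],[[0,0,0],[0,0,0],-1],[[0,0,0],[0,0,0],-1],[[0,0,0],[0,0,0],-1],[[0,0,0],[0,0,0],-1]]'

```text
time_s: 3.45
position: [0.5786, -0.1647, 0.0549]
tcp_rot: [0.274, 3.129, -0.0]
ft_force: [-1.8, 1.3, 6.8]
grip_width: 0.0251
finger_force: 78.8
```

Request:
carry_out --targets '[[[0,0,-15],[0,0,0],-1],[[0,0,-30],[0,0,0],-1],[[0,0,-35],[0,0,0],-1],[[10,0,-30],[0,0,0],-1],[[30,-5,0],[0,0,0],-1],[[30,-5,0],[0,0,0],-1],[[30,-5,0],[0,0,0],-1],[[18,-5,0],[0,0,0],-1]]'

```text
time_s: 4.45
position: [0.4573, -0.1638, 0.1651]
tcp_rot: [0.274, 3.129, -0.0]
ft_force: [0.2, -0.5, -3.9]
grip_width: 0.025
finger_force: 79.2
```

Request:
carry_out --targets '[[[5,20,0],[0,0,0],-1],[[10,45,0],[0,0,0],-1],[[10,45,0],[0,0,0],-1],[[10,45,0],[0,0,0],-1],[[10,45,0],[0,0,0],-1],[[10,45,0],[0,0,0],-1],[[10,45,0],[0,0,0],-1],[[10,45,0],[0,0,0],-1]]'

```text
time_s: 5.45
position: [0.4427, 0.1805, 0.1652]
tcp_rot: [0.274, 3.129, 0.0]
ft_force: [0.1, -0.5, -3.6]
grip_width: 0.0248
finger_force: 79.5
```

Request:
carry_out --targets '[[[10,45,0],[0,0,0],-1],[[10,30,0],[0,0,0],-1],[[0,17,0],[0,0,0],-1],[[0,0,0],[0,0,-7],-1],[[0,0,0],[0,0,-7],-1],[[0,0,0],[0,0,-7],-1],[[0,0,0],[0,0,-7],-1],[[0,0,0],[0,0,0],-1]]'

```text
time_s: 6.45
position: [0.4396, 0.2726, 0.1647]
tcp_rot: [-0.489, 3.103, -0.0]
ft_force: [0.5, -0.2, -3.1]
grip_width: 0.0247
finger_force: 79.6
```

```bash
cat > look.py <<'E'
from h import *
import sys
o=get_obs(); R=Ro.from_rotvec(o["tcp_rot"]).as_matrix(); p=o["position"]
print(o["time_s"],o["joints"].round(2),p.round(4),"xaxis yaw",np.degrees(np.arctan2(-R[1,0],-R[0,0])),"zax",R[:,2].round(4),o["grip_width"],o["finger_force"])
f=grab_frame("wrist"); cv2.imwrite(f"pics/{sys.argv[1]}.png",f["image"][...,::-1]); P=wcloud(f); np.savez(sys.argv[1]+".npz",P=P,**f)
E
python3 look.py wrist2
```

```text
6.45 [ 0.56  0.28 -0.18  1.11 -0.    0.24] [0.4396 0.2726 0.1647] xaxis yaw 17.925947014643558 zax [ 2.e-04 -1.e-04 -1.e+00] 0.024650100640329697 79.63722467422485
```

View pics/wrist2.png

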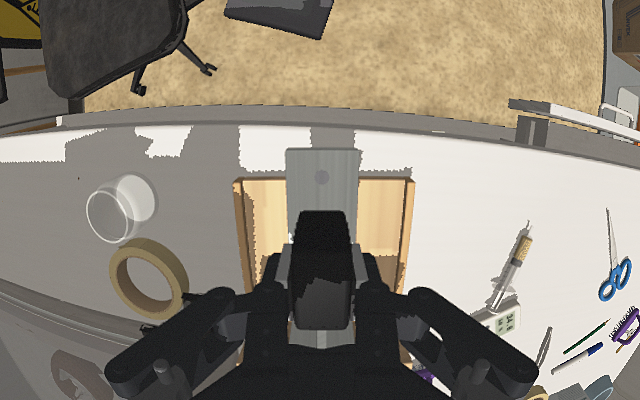

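The wrist view shows the square held above the open end. The battens are at columns 238 and 405, and the foot spans columns 287 to 358. Next I'll measure the yaw and centring of the battens and foot.

```bash
python3 - <<'E'
from h import *
d=np.load("wrist2.npz"); P=d["P"]; im=d["image"]; hsv=cv2.cvtColor(im,cv2.COLOR_RGB2HSV)
wood=(hsv[...,0]>6)&(hsv[...,0]<26)&(hsv[...,1]>50)&(P[...,2]>.004)&(P[...,2]<.03)&(abs(P[...,0]-.5)<.15)&(abs(P[...,1]-.3)<.15)
# box frame
a=np.radians(18); ex=np.array([np.cos(a),np.sin(a)]); ey=np.array([-ex[1],ex[0]]); o=np.array([.511,.299])
W=P[wood]; X=(W[:,:2]-o)@ex*1000; Y=(W[:,:2]-o)@ey*1000; Z=W[:,2]*1000
print(len(W),np.percentile(X,[.2,1,5,50,99]),np.percentile(Y,[.2,1,99,99.8]))
for s in(-1,1):
    b=(Z>18.5)&(s*Y>65)
    if b.sum()>20:
        c=np.polyfit(X[b],Y[b],1); print("batten",s,b.sum(),c,"ymid at -50",np.polyval(c,-50),"Z",np.median(Z[b]),"deg",np.degrees(c[0]),X[b].min(),X[b].max())
    # outer edge
fl=(Z<17)&(abs(Y)<70); print("floor z",np.median(Z[fl]),"front edge", [np.percentile(X[fl&(abs(Y-y)<8)],1).round(1) if (fl&(abs(Y-y)<8)).sum()>20 else None for y in(-60,-45,45,60)])
# foot
v=im.max(-1).astype(int)-im.min(-1)
m=(P[...,2]>.095)&(P[...,2]<.135)&(v<25)&(np.hypot(*(P[...,:2]-[.43,.27]).transpose(2,0,1))<.08)
F=P[m&(np.mgrid[0:400,0:640][0]<215)]; r=cv2.minAreaRect(F[:,:2].astype(np.float32)*1000); print("foot",len(F),r,F[:,2].mean())
A=np.c_[F[:,:2],np.ones(len(F))]; print("foot plane",np.linalg.lstsq(A,F[:,2],rcond=None)[0])
E
```

```text
10124 [-86.58915522 -86.25911433 -84.43904067 -42.69404052  49.82666438] [-174.95398319 -166.98518006   79.56324949   80.37545615]
batten -1 1173 [  -0.60324614 -108.96428397] ymid at -50 -78.80197682022316 Z 21.16424165811726 deg -34.563458000954896 -86.0909190308911 75.34732341214995
batten 1 888 [1.01900240e-03 7.65074573e+01] ymid at -50 76.45650720365734 Z 20.678331328913494 deg 0.058384536789291605 -86.5821969849078 36.13044389926179
floor z 12.912767755632194 front edge [np.float64(-86.3), np.float64(-86.3), np.float64(-86.3), np.float64(-86.4)]
foot 4809 ((404.826904296875, 260.6663818359375), (37.413734436035156, 39.95048522949219), 18.20462989807129) 0.11890804281182829
foot plane [0.0459283  0.01846764 0.09555951]
```

```bash
python3 - <<'E'
from h import *
d=np.load("wrist2.npz"); P=d["P"]
a=np.radians(18); ex=np.array([np.cos(a),np.sin(a)]); o=np.array([.4396,.2726])
for v in range(148,215,5): 
    q=P[v,300:345]; print(v,((q[:,:2]-o)@ex*1000).mean().round(1),(q[:,2]*1000).mean().round(2))
E
```

```text
148 -55.1 113.54
153 -53.3 118.73
158 -50.6 118.81
163 -47.8 118.86
168 -45.1 118.77
173 -43.2 122.5
178 -39.5 118.9
183 -36.7 118.75
188 -33.8 118.73
193 -30.9 118.77
198 -28.1 118.83
203 -26.4 122.33
208 -22.1 118.75
213 -21.8 125.72
```

The foot top is level (118.8 mm throughout), the yaw matches within 0.2° and the lateral offset is about 1 mm. The heel is about 60 mm short of the corner line. I'll lower to about 3 mm above the floor board and advance 48 mm.

Request:
carry_out --targets '[[[0,0,25],[0,0,0],-1],[[0,0,30],[0,0,0],-1],[[0,0,25],[0,0,0],-1],[[0,0,12],[0,0,0],-1],[[-12,0,0],[0,0,0],-1],[[-14,0,0],[0,0,0],-1],[[-14,0,0],[0,0,0],-1],[[-8,0,0],[0,0,0],-1]]'

```text
time_s: 7.5
position: [0.4866, 0.2885, 0.0734]
tcp_rot: [-0.49, 3.101, 0.001]
ft_force: [-2.4, -0.8, -3.3]
grip_width: 0.025
finger_force: 79.7
```

Request:
carry_out --targets '[[[0,0,0.5],[0,0,0],-1],[[0,0,0.5],[0,0,0],-1],[[0,0,0.5],[0,0,0],-1]]'

```text
time_s: 7.88
position: [0.4846, 0.2879, 0.0709]
tcp_rot: [0.491, -3.103, -0.0]
ft_force: [0.2, -0.7, -4.1]
grip_width: 0.0252
finger_force: 79.6
```

Request:
carry_out --targets '[[[0,0,0.5],[0,0,0],-1],[[0,0,0.5],[0,0,0],-1],[[0,0,0],[0,0,0],-1]]'

```text
time_s: 8.25
position: [0.4849, 0.2879, 0.0698]
tcp_rot: [-0.491, 3.103, -0.0]
ft_force: [0.5, -1.3, -3.4]
grip_width: 0.0249
finger_force: 79.6
```

Request:
carry_out --targets '[[[0,0,0.5],[0,0,0],-1],[[0,0,0],[0,0,0],-1]]'

```text
time_s: 8.5
position: [0.4849, 0.2879, 0.0693]
tcp_rot: [0.491, -3.103, 0.0]
ft_force: [0.1, 0.4, -3.5]
grip_width: 0.0251
finger_force: 79.6
```

Request:
carry_out --targets '[[[0,0,0.4],[0,0,0],-1],[[0,0,0],[0,0,0],-1]]'

```text
time_s: 8.75
position: [0.4849, 0.2879, 0.0689]
tcp_rot: [-0.491, 3.103, 0.0]
ft_force: [-0.5, 0.2, -3.3]
grip_width: 0.0249
finger_force: 79.9
```

Request:
carry_out --targets '[[[-3,0,0],[0,0,0],-1],[[-2,0,0],[0,0,0],-1],[[0,0,0],[0,0,0],-1]]'

```text
time_s: 9.12
position: [0.4897, 0.2895, 0.0689]
tcp_rot: [0.491, -3.103, 0.0]
ft_force: [-3.5, -1.5, 0.4]
grip_width: 0.0249
finger_force: 80.4
```

Request:
carry_out --targets '[[[-2,0,0],[0,0,0],-1],[[-1,0,0],[0,0,0],-1],[[0,0,0],[0,0,0],-1]]'

```text
time_s: 9.5
position: [0.4923, 0.2903, 0.0689]
tcp_rot: [0.491, -3.103, 0.0]
ft_force: [-5.6, -1.2, 3.0]
grip_width: 0.0249
finger_force: 80.6
```

Request:
carry_out --targets '[[[-1,0,0],[0,0,0],-1],[[-1,0,0],[0,0,0],-1],[[0,0,0],[0,0,0],-1]]'

```text
time_s: 9.88
position: [0.4942, 0.2909, 0.0689]
tcp_rot: [0.491, -3.102, 0.0]
ft_force: [-5.3, -0.8, 1.7]
grip_width: 0.0247
finger_force: 80.7
```

```bash
python3 - <<'E'
from h import *
o=get_obs(); print(o["torque"],o["ft_force"])
for n in("scene","side"):
    f=grab_frame(n); np.savez(n+"1.npz",**f)
    c=f["image"][185:275,200:320]; cv2.imwrite(f"pics/{n}1.png",cv2.resize(c,None,fx=6,fy=6,interpolation=2)[...,::-1])
E
```

```text
[-0.31346342  0.85328235  0.00609952] [-5.26262018 -0.84139175  1.69843967]
```

Request:
carry_out --targets '[[[-1,0,0],[0,0,0],-1],[[-1,0,0],[0,0,0],-1],[[0,0,0],[0,0,0],-1]]'

```text
time_s: 10.35
position: [0.4961, 0.2915, 0.0689]
tcp_rot: [0.491, -3.102, 0.0]
ft_force: [-4.8, -1.3, 2.6]
grip_width: 0.0246
finger_force: 80.7
```

Request:
carry_out --targets '[[[-1,0,0],[0,0,0],-1],[[0,0,0],[0,0,0],-1]]'

```text
time_s: 10.6
position: [0.4965, 0.2917, 0.0689]
tcp_rot: [0.491, -3.101, 0.0]
ft_force: [-9.8, -2.2, 5.9]
grip_width: 0.0251
finger_force: 81.1
```

Request:
carry_out --targets '[[[-1,0,0],[0,0,0],-1],[[0,0,0],[0,0,0],-1]]'

```text
time_s: 10.85
position: [0.4966, 0.2917, 0.0689]
tcp_rot: [0.491, -3.1, 0.001]
ft_force: [-17.4, -5.3, 12.1]
grip_width: 0.0248
finger_force: 82.1
```

The force jumped at TCP x = 0.4966, where I predicted the corner. Now I'll check the lie of the foot and the end board.

```bash
python3 look.py wrist3; python3 - <<'E'
from h import *
o=get_obs(); print(o["torque"],o["ft_force"])
a=np.radians(18.06); ex=np.array([np.cos(a),np.sin(a)]); ey=np.array([-ex[1],ex[0]]); c=np.array([.5579,.3122])
d=np.load("wrist3.npz"); P=d["P"]
for v in range(148,215,6):
    q=P[v,300:345]; print(v,((q[:,:2]-c)@ex*1000).mean().round(1),(q[:,2]*1000).mean().round(2))
f=grab_frame("side"); P=cloud(f); np.savez("side2.npz",**f)
cr=f["image"][180:270,205:325]; cv2.imwrite("pics/side2.png",cv2.resize(cr,None,fx=6,fy=6,interpolation=2)[...,::-1])
X=(P[...,:2]-c)@ex*1000; Y=(P[...,:2]-c)@ey*1000; Z=P[...,2]*1000
for lo,hi in((25,72),(-72,-25)):
  m=(Z>50)&(Z<114)&(abs(X)<25)&(Y>lo)&(Y<hi)
  if m.sum()>30:
    k=np.polyfit(Z[m],X[m],1); r=X[m]-np.polyval(k,Z[m]); g=abs(r)<4; k=np.polyfit(Z[m][g],X[m][g],1); print("board",lo,m.sum(),"lean",-k[0],"x at hinge",np.polyval(k,46))
E
```

```text
10.85 [ 0.53  0.47 -0.16  0.95  0.    0.22] [0.4966 0.2917 0.0689] xaxis yaw 18.01431829853803 zax [-3.e-03 -9.e-04 -1.e+00] 0.02482255054032442 82.09768295288086
[-1.03877661  2.90349309 -0.06694045] [-17.4192611   -5.82853473  12.18089018]
148 -120.4 20.93
154 -117.5 22.89
160 -114.3 22.98
166 -111.0 22.99
172 -109.4 30.35
178 -105.3 26.85
184 -100.9 23.01
190 -97.4 22.82
196 -95.2 26.61
202 -90.5 22.89
208 -86.9 22.85
214 -86.5 30.97
board 25 255 lean -0.02354984119476108 x at hinge 0.6603738223264806
```

View pics/side2.png

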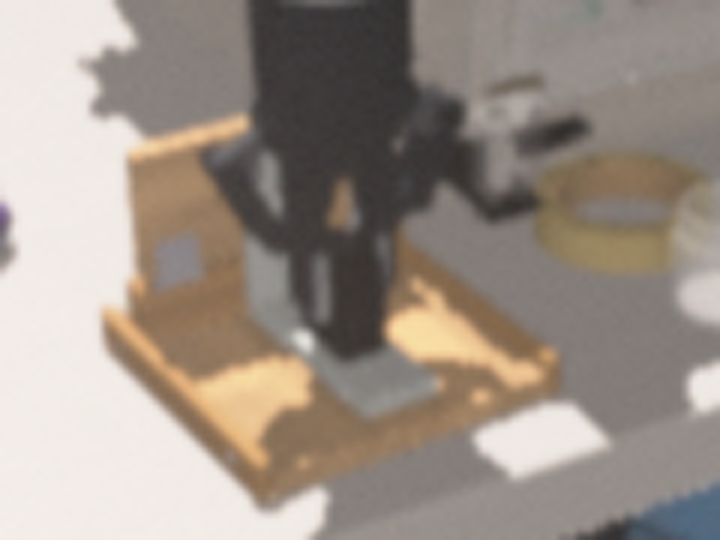

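The side view shows the square in the corner. The leg lies against the upright end board at (265,270) and the foot is flat on the floor board at (370,385). The foot top is level at 22.9 mm (floor board 12.9 + 10) and the board's lean is about -0.02 rad. I'll ease the downward press a little and firm up the push.

Request:
carry_out --targets '[[[0,0,-0.3],[0,0,0],-1],[[0,0,0],[0,0,0],-1]]'

```text
time_s: 11.2
position: [0.4966, 0.2916, 0.0689]
tcp_rot: [0.491, -3.1, 0.001]
ft_force: [-14.7, -5.2, 6.8]
grip_width: 0.0249
finger_force: 81.0
```

Request:
carry_out --targets '[[[-0.5,0,0],[0,0,0],-1],[[0,0,0],[0,0,0],-1],[[0,0,0],[0,0,0],-1]]'

```text
time_s: 11.58
position: [0.4966, 0.2916, 0.0689]
tcp_rot: [0.491, -3.099, 0.001]
ft_force: [-18.8, -6.3, 11.0]
grip_width: 0.0251
finger_force: 81.7
```

Request:
carry_out --targets '[[[0,0,-0.3],[0,0,0],-1],[[0,0,0],[0,0,0],-1],[[0,0,0],[0,0,0],-1],[[0,0,0],[0,0,0],-1]]'

```text
time_s: 12.08
position: [0.4966, 0.2916, 0.0689]
tcp_rot: [0.491, -3.099, 0.001]
ft_force: [-17.9, -5.9, 6.8]
grip_width: 0.0248
finger_force: 81.0
```

```bash
python3 look.py wrist4; python3 - <<'E'
from h import *
o=get_obs(); print(o["torque"],o["ft_force"],abs(o["dq"]).max())
a=np.radians(18.06); ex=np.array([np.cos(a),np.sin(a)]); c=np.array([.5579,.3122])
P=np.load("wrist4.npz")["P"]
X=((P[...,:2]-c)@ex*1000)[150:212,300:345].ravel(); Z=P[150:212,300:345,2].ravel()*1000
g=abs(Z-22.9)<1; print("foot slope",np.polyfit(X[g],Z[g],1),g.sum())
E
```

```text
12.075 [ 0.53  0.47 -0.16  0.95  0.    0.22] [0.4966 0.2916 0.0689] xaxis yaw 18.022109958960264 zax [-0.004  -0.0014 -1.    ] 0.02480975646260753 80.95400333404541
[-0.94308696  2.83292823  0.07765837] [-16.03659008  -5.1549769    6.37977969] 0.002601954943065876
foot slope [1.87143234e-03 2.31730738e+01] 2410
```

```bash
python3 -c "
from plant import *
print(close_job())"
```

```text
the job is handed in; nothing more can be done
None
```

The square is seated in the corner with its foot flat and the end board upright, still gripped and pressed in (about 17 N into the corner, 10 N down); the job is handed in, with no verdict returned.

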